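# Call the studio helper and show which paint goes where

### The job

Press the orange call button to call the studio helper, then show her the job: point straight down at the middle of the blue pot's lid and stay there for two seconds, then point the same way at the round bare-wood spot on the white panel, and finish still pointing at it after two seconds there. Pointing means fingertips close above the thing, no more than five centimetres, without contact. Touch nothing on the bench except the button, lift or move nothing, and do not bring the fingers close over any other pot or the grey square.

Things in the scene. Friction and masses are not known exactly. Their poses are not given: they have to be found in the camera images.
- pot_blue: loose paint pot, white tub with a blue band and a blue lid: 70 mm tall, lid 68 mm across; upright. Origin: centre of its underside
- pot_yellow: loose paint pot, white tub with a yellow band and a yellow lid: 70 mm tall, lid 68 mm across; upright. Origin: centre of its underside
- pot_green: loose paint pot, white tub with a green band and a green lid: 70 mm tall, lid 68 mm across; upright. Origin: centre of its underside
- pot_red: loose paint pot, white tub with a red band and a red lid: 70 mm tall, lid 68 mm across; upright. Origin: centre of its underside
- pot_blue_lid (a point): centre of the flat top of the blue pot's lid, 70 mm above the table; z is up
- pot_yellow_lid (a point): centre of the flat top of the yellow pot's lid, 70 mm above the table; z is up
- pot_green_lid (a point): centre of the flat top of the green pot's lid, 70 mm above the table; z is up
- pot_red_lid (a point): centre of the flat top of the red pot's lid, 70 mm above the table; z is up
- panel: fixed white painting panel, 260 x 200 mm (its x, y), lying level on two wooden blocks; its upper face is 50 mm above the table. Origin: centre of its footprint, at table height
- bare_spot: round bare-wood spot (brown, 50 mm across, 1 mm thick) on the white panel. Origin: centre of its underside, on the panel
- spot_top (a point): centre of the round bare-wood spot's upper face, 51 mm above the table; z is up
- grey_square: grey square of dried filler (46 x 46 mm, 1 mm thick) on the white panel, not the spot that is meant. Origin: centre of its underside, on the panel
- square_top (a point): centre of the grey square's upper face, 51 mm above the table; z is up
- call_top (a point): centre of the top of the orange round call button (36 mm across, its top 22 mm above the table) in its round black housing (52 mm across, 12 mm tall), which is fixed to the table; pressed straight down
- call (a joint): travel of the call button in m: 0 up, 0.006 fully down; a spring resists with 1.5 N at first and 5 N at full travel and brings it back up. The call rings from 0.004
- tape_roll: bystander: blue ring of tape lying flat, 90 mm across, 25 mm tall. Origin: centre of its underside
- sanding_block: bystander: yellow sanding block 100 x 65 x 35 mm. Origin: centre of its underside
- brush: bystander: paint brush lying flat, 200 x 42 x 20 mm, bristles towards its +x. Origin: middle of its length, at table height
- medium_bottle: bystander: white bottle with a blue cap, 60 mm across, 130 mm tall. Origin: centre of its underside

How it is judged:
On the way, in this order (a step that is already met when the one before it is completed fails the run):
1. the call button is pressed (value of joint call above 0.004 m), for 0.05 s.
2. the tool points down close above the blue pot's lid, for 1.5 s (horizontal distance between the grasp point and pot_blue_lid below 0.028 m and z of the grasp point in the frame of pot_blue_lid between 0 and 0.08 m and angle between the grasp point's own z axis and vertical above 2.3 rad), for 1.5 s.
3. the tool points down close above the round bare-wood spot, for 1.5 s (horizontal distance between the grasp point and spot_top below 0.025 m and z of the grasp point in the frame of spot_top between 0 and 0.08 m and angle between the grasp point's own z axis and vertical above 2.3 rad), for 1.5 s.
At the end, for the whole second after the job is handed in: Tool pointing down (within 48 degrees of vertical), tool point within 25 mm sideways of the round bare-wood spot's centre and 0 to 80 mm above it, touching nothing; button up again; pots upright (within 0.1 rad); all loose things within 10 mm of their start (all of step 3 and value of joint call below 0.002 m and distance of each of pot_blue, pot_yellow, pot_green, pot_red, tape_roll, sanding_block, brush, medium_bottle from where it was at the start of the episode below 0.01 m and angle between each of pot_blue, pot_yellow, pot_green, pot_red's own z axis and vertical below 0.1 rad).
It fails at once if the robot touches a pot, the panel, a mark on it or a bystander (contact force between any of the fingers, the arm and pot_blue above 0.5 N or contact force between any of the fingers, the arm and pot_yellow above 0.5 N or contact force between any of the fingers, the arm and pot_green above 0.5 N or contact force between any of the fingers, the arm and pot_red above 0.5 N or contact force between any of the fingers, the arm and tape_roll above 0.5 N or contact force between any of the fingers, the arm and sanding_block above 0.5 N or contact force between any of the fingers, the arm and brush above 0.5 N or contact force between any of the fingers, the arm and medium_bottle above 0.5 N or contact force between any of the fingers, the arm and panel above 0.5 N or contact force between any of the fingers, the arm and bare_spot above 0.5 N or contact force between any of the fingers, the arm and grey_square above 0.5 N).
It fails at once if a loose thing is moved by more than 10 mm or lifted (distance of any of pot_blue, pot_yellow, pot_green, pot_red, tape_roll, sanding_block, brush, medium_bottle from where it was at the start of the episode above 0.01 m).
It fails at once if the tool point comes within 30 mm sideways and less than 60 mm above another pot's lid or the grey square ((horizontal distance between the grasp point and pot_yellow_lid below 0.03 m and z of the grasp point in the frame of pot_yellow_lid below 0.06 m) or (horizontal distance between the grasp point and pot_green_lid below 0.03 m and z of the grasp point in the frame of pot_green_lid below 0.06 m) or (horizontal distance between the grasp point and pot_red_lid below 0.03 m and z of the grasp point in the frame of pot_red_lid below 0.06 m) or (horizontal distance between the grasp point and square_top below 0.03 m and z of the grasp point in the frame of square_top below 0.06 m)).
It also fails if it takes over 54 s, if anything falls off the work surface, if the arm or the gripper's body presses on something with over 40 N, if the wrist force passes 120 N, or if a joint passes its speed limit or range.

### The arm

A 7-joint arm with a two-finger parallel gripper is mounted at the origin on the work surface. World frame = base frame: x ahead of the robot, y to its left, z up, the work surface at z = 0. Lengths are in m, angles in rad, forces in N, time in s.
With the tool pointing down it reaches from about 0.4 to 0.85 m from the base axis. Payload 4.5 kg.
Tool frame: the origin (TCP) lies between the finger pads, 19 mm behind the fingertips; this is the grasp point; z points along the fingers, y is the line along which they close (so a half turn about z gives the same grasp; the last joint's range is limited). The gripper opens to 88 mm and grips with 3 to 60 N. Pads are 18 mm wide; open, the fingers measure 123 mm over their backs; the gripper's body (75 mm by 187 mm) begins 45 mm behind the grasp point.
Start: joints at [-1.157, 0.689, -0.195, 1.565, 0.157, 0.902, -0.215], TCP at [0.232, 0.58, 0.257] pointing down, gripper open.
Joint ranges: [-3.01, 3.01], [-0.46, 2.08], [-1.47, 1.51], [0.13, 2.56], [-1, 4.14], [0.04, 2.09], [-2.66, 2.66]. Speed limits (rad/s): [2.57, 2.57, 3.14, 3.14, 3.14, 3.14, 3.14].

### API

Orientations are given as a unit quaternion [x, y, z, w].
In Python, from plant import r, optics, workorder gives the robot as it stands.
- The arm moves only by the shell command python3 -m creep 'ROWS' [FORCE]. ROWS is JSON, a list of rows, each an object of numbers: "grip": the gripper command: -1 is shut, 1 is fully open, values between are in proportion; "tx", "ty", "tz": the shift along the tool's x, y, z in cm; "spin": the turn about the tool's z in degrees. In form: [{"grip": .., "tx": .., "ty": .., "tz": .., "spin": ..}, ...]. A call has 1 to 8 rows; each row shifts and turns the commanded pose from where the row before left it, along the tool's axes as they then stand; what a row does not reach is not made up. A row lasts 1/12 s, in which the tool goes at most 41.7 mm and 7.16 degrees, less where a joint would pass 70% of its speed; a pose out of reach is approached as far as the arm can. A call with a gripper value outside its range is refused whole. The fingers move at their own pace and stop on an object; FORCE is the grip in N (left out, the last holds). Time passes only in rows, so rows that do not move let the fingers close. It gives the time, the measured TCP pose, the force, the opening and the grip force at its end, in the units of the state.
- r.get_state(): the state, without advancing time (a new reading comes with each control period).
- optics.snapshot(name): name is "scene" or "top" or "wrist"; returns (picture, depth): 400x640x3 uint8, red, green, blue; 400x640 float32, m along the optical axis (not along the pixel's ray), 0 where there is no reading.
- optics.get_calibration(name): a dict with "fx", "fy", "cx", "cy" (pixels), "extrinsics" (4x4, takes a point from world to camera coordinates). Camera axes: x right, y down, z forward; pixel columns grow to the right and rows downward; lengths in m; the calibration is good to about 2 mm. A picture is of the moment at which its call begins: read the wrist's pose just before it. get_calibration takes no time and is no camera call; for the wrist camera it gives the pose at the moment of the call.
- workorder.finish_job(): hands the job in; it is judged then, once.
The state is a dict: "clock": time; "q": joint angles; "qd": joint speeds; "joint_torque": joint torques, N m; "tool_pos": TCP position; "eef_rot": TCP orientation; "contact_force": force on the tool from outside, world axes, zero at the start; "moment": the same for the moment, N m; "opening": opening from 0.0 (shut) to 1.0 (fully open); "finger_force": force on a finger pad.
Only numpy, scipy, OpenCV 4.12 (cv2) and the standard library are available. Lean on these libraries where they do the work, as an engineer would, in place of code of your own. Each camera call takes 0.05 s, during which the arm holds its last target. There are 200 camera calls.

## Working session

There is one attempt and no reset: what is moved stays moved. The work goes in short steps, Python scripts to look and compute and a shell command to move; the robot and the scene stay as the last step left them, time stands still between calls to the robot, and variables do not carry over. Pictures are saved under pics/ and viewed, at most 10 in all, crops included, and the job is handed in when it is done.

```bash
mkdir -p pics
python3 - <<'E'
from plant import r,optics
import cv2,numpy as np
for n in ("top","scene"):
    p,d=optics.snapshot(n); cv2.imwrite(f"pics/{n}0.png",p[:,:,::-1]); np.savez(f"pics/{n}0.npz",p=p,d=d,**{k:np.array(v) for k,v in optics.get_calibration(n).items()})
s=r.get_state(); print(s["clock"],s["tool_pos"],s["eef_rot"],s["opening"])
c=optics.get_calibration("top");print(c)
E
```

```text
0.1 [0.23152165 0.57995744 0.25670069] [ 1.88684216e-01  9.82037468e-01 -8.18655219e-04 -9.16247809e-05] 1.002827699856622
{'fx': 506.0626151343339, 'fy': 506.0626151343339, 'cx': 319.6935932723375, 'cy': 200.24321956492872, 'extrinsics': array([[ 0.01312196, -0.99981486,  0.01407347,  0.04560379],
       [-0.99182041, -0.0148016 , -0.12678009,  0.53126015],
       [ 0.12696493, -0.01229475, -0.99183101,  1.25665913],
       [ 0.        ,  0.        ,  0.        ,  1.        ]])}
```

View pics/top0.png

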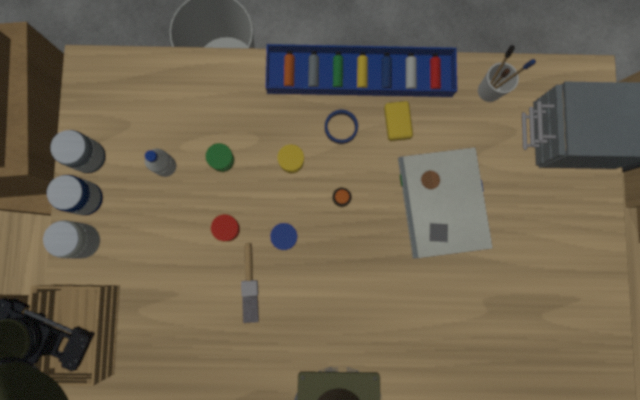

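View pics/scene0.png

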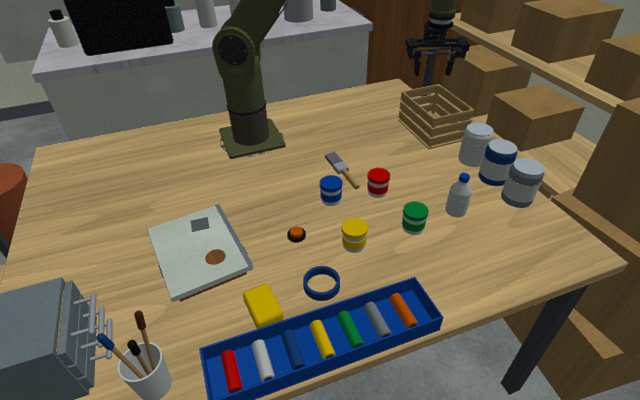

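The top view shows the button at (342,197), the blue lid at (284,236), the spot at (430,180) and the square at (439,232). The other pots are red (225,228), yellow (290,158) and green (219,157).

```bash
cat > m.py <<'E'
import cv2,numpy as np
def cast(z,K,u,v):
    E=K["extrinsics"];R,t=E[:3,:3],E[:3,3];o=-R.T@t
    d=R.T@np.array([(u-K["cx"])/K["fx"],(v-K["cy"])/K["fy"],1]);return o+d*(z-o[2])/d[2]
def blob(p,u,v,hw=22,tol=30):
    """centroid of the region with the seed's colour"""
    q=p[v-2:v+3,u-2:u+3].reshape(-1,3).mean(0); m=(np.abs(p.astype(int)-q).max(2)<tol).astype(np.uint8)
    w=np.zeros_like(m);w[max(v-hw,0):v+hw,max(u-hw,0):u+hw]=1
    n,l,s,c=cv2.connectedComponentsWithStats(m*w,connectivity=4);i=l[v,u];return c[i],s[i]
E
python3 - <<'E'
import numpy as np
from m import *
T=np.load("pics/top0.npz");S=np.load("pics/scene0.npz")
for n,z,a,b in [("call",.022,(342,197),(297,233)),("blue",.07,(284,236),(331,184)),("yellow",.07,(290,158),(355,228)),("green",.07,(219,157),(415,211)),("red",.07,(225,228),(378,175)),("spot",.051,(430,180),(215,257)),("square",.051,(439,232),(200,224))]:
    for K,s in((T,a),(S,b)):
        c,st=blob(K["p"],*s); print(n,c.round(1),st,cast(z,K,*c).round(4))
E
```

```text
call [341.6 196.1] [335 190  14  13 135] [ 0.5436 -0.0035  0.022 ]
call [295.8 230.7] [290 227  13   8  84] [ 0.5458 -0.003   0.022 ]
blue [283.4 236.2] [271 224  26  26 535] [0.4357 0.1413 0.07  ]
blue [330.9 182.1] [321 176  21  13 224] [0.4397 0.1426 0.07  ]
yellow [290.2 157.1] [277 144  28  27 608] [0.6335 0.1286 0.07  ]
yellow [354.4 226.5] [342 218  26  18 356] [0.6352 0.1295 0.07  ]
green [219.4 157. ] [206 144  28  28 576] [0.6311 0.3055 0.07  ]
green [415.7 209.6] [404 202  24  16 297] [0.6374 0.3085 0.07  ]
red [224.3 227.4] [211 215  27  26 562] [0.4553 0.2867 0.07  ]
red [378.8 174.3] [368 168  22  13 215] [0.4585 0.2885 0.07  ]
spot [430.2 179.4] [421 171  19  18 256] [ 0.5858 -0.2261  0.051 ]
spot [214.9 256.6] [206 250  19  14 216] [ 0.586  -0.2249  0.051 ]
square [438.5 232.2] [430 223  18  19 316] [ 0.4522 -0.2452  0.051 ]
square [199.3 224. ] [191 217  18  15 190] [ 0.4526 -0.2438  0.051 ]
```

```bash
cat > go.py <<'E'
import sys,numpy as np
from plant import r
from scipy.spatial.transform import Rotation as R
s=r.get_state();T=dict(call=(.5445,-.003,.041+.03),blue=(.437,.142,.115),spot=(.586,-.2255,.096))[sys.argv[1]]
print(s["clock"],np.round(s["tool_pos"],4),"cm in tool axes",(100*R.from_quat(s["eef_rot"]).inv().apply(np.array(T)-s["tool_pos"])).round(2),"F",np.round(s["contact_force"],2),"open",s["opening"],"q",np.round(s["q"],2))
E
A='[{"grip":-1,"tx":-2.5,"ty":-2.1,"tz":0}]'
python3 -m creep '[{"grip":-1,"tx":-2.5,"ty":-2.1,"tz":0,"spin":0},{"grip":-1,"tx":-2.5,"ty":-2.1,"tz":0,"spin":0},{"grip":-1,"tx":-2.5,"ty":-2.1,"tz":0,"spin":0},{"grip":-1,"tx":-2.5,"ty":-2.1,"tz":0,"spin":0},{"grip":-1,"tx":-2.5,"ty":-2.1,"tz":0,"spin":0},{"grip":-1,"tx":-2.5,"ty":-2.1,"tz":0,"spin":0},{"grip":-1,"tx":-2.5,"ty":-2.1,"tz":0,"spin":0},{"grip":-1,"tx":-2.5,"ty":-2.1,"tz":0,"spin":0}]'
python3 go.py call
```

```text
clock: 0.77
tool_pos: [0.3555, 0.3487, 0.2572]
eef_rot: [0.189, 0.982, -0.0, -0.0]
contact_force: [0.5, -0.6, 0.7]
opening: 0.418
finger_force: 0.0
0.7667 [0.3555 0.3487 0.2572] cm in tool axes [-30.58 -25.66  18.63] F [ 0.55 -0.6   0.73] open 0.41795275656169417 q [-0.72  0.53 -0.23  1.94  0.18  0.69  0.13]
```

```bash
python3 -m creep '[{"grip":-1,"tx":-2.5,"ty":-2.1,"tz":0,"spin":0},{"grip":-1,"tx":-2.5,"ty":-2.1,"tz":0,"spin":0},{"grip":-1,"tx":-2.5,"ty":-2.1,"tz":0,"spin":0},{"grip":-1,"tx":-2.5,"ty":-2.1,"tz":0,"spin":0},{"grip":-1,"tx":-2.5,"ty":-2.1,"tz":0,"spin":0},{"grip":-1,"tx":-2.5,"ty":-2.1,"tz":0,"spin":0},{"grip":-1,"tx":-2.5,"ty":-2.1,"tz":0,"spin":0},{"grip":-1,"tx":-2.5,"ty":-2.1,"tz":0,"spin":0}]' >/dev/null
python3 -m creep '[{"grip":-1,"tx":-2.5,"ty":-2.1,"tz":0,"spin":0},{"grip":-1,"tx":-2.5,"ty":-2.1,"tz":0,"spin":0},{"grip":-1,"tx":-2.5,"ty":-2.1,"tz":0,"spin":0},{"grip":-1,"tx":-1.5,"ty":-1.3,"tz":0,"spin":0},{"grip":-1,"tx":0,"ty":0,"tz":0,"spin":0},{"grip":-1,"tx":0,"ty":0,"tz":0,"spin":0},{"grip":-1,"tx":0,"ty":0,"tz":0,"spin":0}]'
python3 go.py call
```

```text
clock: 2.02
tool_pos: [0.5334, 0.0175, 0.2572]
eef_rot: [0.188, 0.982, 0.0, -0.001]
contact_force: [-0.5, 0.6, -0.4]
opening: 0.002
finger_force: 0.0
2.0167 [0.5334 0.0175 0.2572] cm in tool axes [-1.82 -1.5  18.61] F [-0.48  0.61 -0.39] open 0.00215658675594556 q [ 0.05  0.58 -0.27  1.84  0.21  0.76  0.86]
```

```bash
python3 -m creep '[{"grip":-1,"tx":-1.8,"ty":-1.5,"tz":0,"spin":0},{"grip":-1,"tx":0,"ty":0,"tz":3,"spin":0},{"grip":-1,"tx":0,"ty":0,"tz":3,"spin":0},{"grip":-1,"tx":0,"ty":0,"tz":3,"spin":0},{"grip":-1,"tx":0,"ty":0,"tz":3,"spin":0},{"grip":-1,"tx":0,"ty":0,"tz":3,"spin":0},{"grip":-1,"tx":0,"ty":0,"tz":0,"spin":0},{"grip":-1,"tx":0,"ty":0,"tz":0,"spin":0}]' >/dev/null
python3 go.py call
python3 - <<'E'
from plant import optics
import cv2
p,d=optics.snapshot("wrist");cv2.imwrite("pics/w1.png",p[:,:,::-1])
E
```

```text
2.6833 [ 0.5439 -0.0026  0.1067] cm in tool axes [-0.09 -0.01  3.57] F [0.25 0.08 1.65] open -0.00025188080507315214 q [ 0.03  0.82 -0.18  1.93  0.32  0.43  0.81]
```

View pics/w1.png

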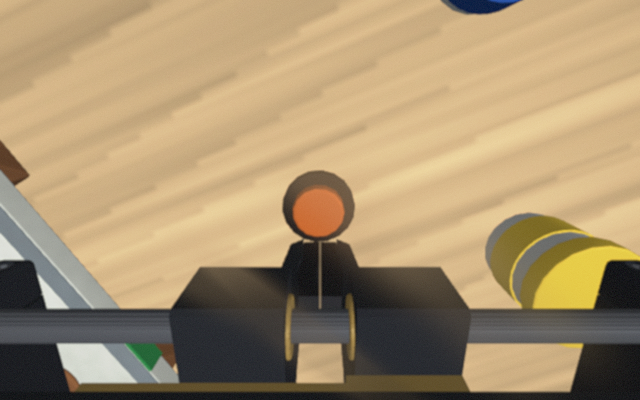

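The wrist view shows the button at (319,212), lined up with the closed fingers. I'll check this position numerically, then go down to just above it.

```bash
python3 - <<'E'
from plant import optics
from m import *
print(cast(.022,optics.get_calibration("wrist"),319,212))
E
python3 -m creep '[{"grip":-1,"tx":0,"ty":0,"tz":2.5,"spin":0},{"grip":-1,"tx":0,"ty":0,"tz":2,"spin":0},{"grip":-1,"tx":0,"ty":0,"tz":1.5,"spin":0},{"grip":-1,"tx":0,"ty":0,"tz":0,"spin":0},{"grip":-1,"tx":0,"ty":0,"tz":0,"spin":0},{"grip":-1,"tx":0,"ty":0,"tz":0,"spin":0}]' >/dev/null
python3 go.py call
```

```text
[ 0.54450307 -0.00272579  0.022     ]
3.2333 [ 0.5465 -0.004   0.0494] cm in tool axes [ 0.22  0.03 -2.16] F [0.11 0.51 0.46] open 0.003074532024385059 q [-0.    0.92 -0.13  1.94  0.35  0.3   0.78]
```

```bash
python3 -m creep '[{"grip":-1,"tx":0,"ty":0,"tz":0.5,"spin":0},{"grip":-1,"tx":0,"ty":0,"tz":0.3,"spin":0},{"grip":-1,"tx":0,"ty":0,"tz":0.3,"spin":0},{"grip":-1,"tx":0,"ty":0,"tz":0,"spin":0},{"grip":-1,"tx":0,"ty":0,"tz":0,"spin":0},{"grip":-1,"tx":0,"ty":0,"tz":0,"spin":0}]' >/dev/null
python3 go.py call
```

```text
3.7333 [ 0.5462 -0.0043  0.0368] cm in tool axes [ 0.2   0.06 -3.42] F [ 2.34 -0.56  4.56] open 0.007227424628082888 q [-0.01  0.94 -0.12  1.94  0.35  0.28  0.78]
```

```bash
python3 -m creep '[{"grip":-1,"tx":0,"ty":0,"tz":0.2,"spin":0},{"grip":-1,"tx":0,"ty":0,"tz":0,"spin":0},{"grip":-1,"tx":0,"ty":0,"tz":0,"spin":0},{"grip":-1,"tx":0,"ty":0,"tz":0,"spin":0}]' >/dev/null
python3 go.py call
```

```text
4.0667 [ 0.5462 -0.0043  0.0351] cm in tool axes [ 0.2   0.06 -3.59] F [0.46 0.22 8.47] open 0.009634907260169554 q [-0.01  0.95 -0.12  1.94  0.35  0.27  0.78]
```

The force reads 8.5 N, above the 5 N spring limit, so the button is fully down. Next I raise the tool.

```bash
python3 -m creep '[{"grip":-1,"tx":0,"ty":0,"tz":-2,"spin":0},{"grip":-1,"tx":0,"ty":0,"tz":-3,"spin":0},{"grip":-1,"tx":0,"ty":0,"tz":-3,"spin":0},{"grip":-1,"tx":0,"ty":0,"tz":-3,"spin":0},{"grip":-1,"tx":0,"ty":0,"tz":-2,"spin":0},{"grip":-1,"tx":0,"ty":0,"tz":0,"spin":0},{"grip":-1,"tx":0,"ty":0,"tz":0,"spin":0},{"grip":-1,"tx":0,"ty":0,"tz":0,"spin":0}]' >/dev/null
python3 go.py blue
python3 - <<'E'
from plant import optics
import cv2
from m import *
p,d=optics.snapshot("top");cv2.imwrite("pics/t2.png",p[:,:,::-1])
E
```

```text
4.7333 [ 0.5439 -0.0046  0.1633] cm in tool axes [15.35  9.66  4.85] F [-0.73  0.04  0.24] open 0.003519845246783052 q [ 0.06  0.73 -0.23  1.89  0.29  0.56  0.84]
```

```bash
python3 -m creep '[{"grip":-1,"tx":2.6,"ty":1.6,"tz":0,"spin":0},{"grip":-1,"tx":2.6,"ty":1.6,"tz":0,"spin":0},{"grip":-1,"tx":2.6,"ty":1.6,"tz":0,"spin":0},{"grip":-1,"tx":2.6,"ty":1.6,"tz":0,"spin":0},{"grip":-1,"tx":2.5,"ty":1.6,"tz":0,"spin":0},{"grip":-1,"tx":2.5,"ty":1.6,"tz":0,"spin":0},{"grip":-1,"tx":0,"ty":0,"tz":0,"spin":0},{"grip":-1,"tx":0,"ty":0,"tz":0,"spin":0}]' >/dev/null
python3 -m creep '[{"grip":-1,"tx":0,"ty":0,"tz":0,"spin":0},{"grip":-1,"tx":0,"ty":0,"tz":0,"spin":0}]' >/dev/null
python3 go.py blue
```

```text
5.6167 [0.4382 0.1405 0.1638] cm in tool axes [0.16 0.1  4.88] F [ 0.24 -0.35  0.2 ] open 0.005763168131099396 q [-0.32  0.65 -0.15  2.14  0.25  0.37  0.52]
```

```bash
python3 -m creep '[{"grip":-1,"tx":0.1,"ty":0.1,"tz":1.5,"spin":0},{"grip":-1,"tx":0,"ty":0,"tz":1.5,"spin":0},{"grip":-1,"tx":0,"ty":0,"tz":1.5,"spin":0},{"grip":-1,"tx":0,"ty":0,"tz":0,"spin":0},{"grip":-1,"tx":0,"ty":0,"tz":0,"spin":0},{"grip":-1,"tx":0,"ty":0,"tz":0,"spin":0}]' >/dev/null
python3 go.py blue
python3 - <<'E'
from plant import optics
import cv2
p,d=optics.snapshot("wrist");cv2.imwrite("pics/w3.png",p[:,:,::-1])
E
```

```text
6.1167 [0.4377 0.1425 0.1197] cm in tool axes [ 0.05 -0.07  0.47] F [-1.2  -0.75 -0.3 ] open 0.004389045666654324 q [-0.35  0.74 -0.1   2.17  0.27  0.24  0.5 ]
```

View pics/w3.png

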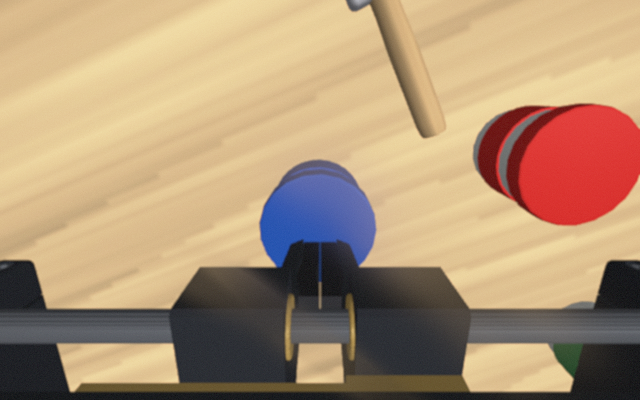

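The closed fingers are centred over the blue lid, which spans columns 260–376 with its centre near (318,228). I'll hold here for over 2 s.

```bash
python3 - <<'E'
from plant import optics
from m import *
print(cast(.07,optics.get_calibration("wrist"),318,228))
E
python3 -m creep '[{"grip":-1,"tx":0,"ty":0,"tz":0,"spin":0},{"grip":-1,"tx":0,"ty":0,"tz":0,"spin":0},{"grip":-1,"tx":0,"ty":0,"tz":0,"spin":0},{"grip":-1,"tx":0,"ty":0,"tz":0,"spin":0},{"grip":-1,"tx":0,"ty":0,"tz":0,"spin":0},{"grip":-1,"tx":0,"ty":0,"tz":0,"spin":0},{"grip":-1,"tx":0,"ty":0,"tz":0,"spin":0},{"grip":-1,"tx":0,"ty":0,"tz":0,"spin":0}]' >/dev/null
python3 -m creep '[{"grip":-1,"tx":0,"ty":0,"tz":0,"spin":0},{"grip":-1,"tx":0,"ty":0,"tz":0,"spin":0},{"grip":-1,"tx":0,"ty":0,"tz":0,"spin":0},{"grip":-1,"tx":0,"ty":0,"tz":0,"spin":0},{"grip":-1,"tx":0,"ty":0,"tz":0,"spin":0},{"grip":-1,"tx":0,"ty":0,"tz":0,"spin":0},{"grip":-1,"tx":0,"ty":0,"tz":0,"spin":0},{"grip":-1,"tx":0,"ty":0,"tz":0,"spin":0}]' >/dev/null
python3 -m creep '[{"grip":-1,"tx":0,"ty":0,"tz":0,"spin":0},{"grip":-1,"tx":0,"ty":0,"tz":0,"spin":0},{"grip":-1,"tx":0,"ty":0,"tz":0,"spin":0},{"grip":-1,"tx":0,"ty":0,"tz":0,"spin":0},{"grip":-1,"tx":0,"ty":0,"tz":0,"spin":0},{"grip":-1,"tx":0,"ty":0,"tz":0,"spin":0},{"grip":-1,"tx":0,"ty":0,"tz":0,"spin":0},{"grip":-1,"tx":0,"ty":0,"tz":0,"spin":0}]' >/dev/null
python3 -m creep '[{"grip":-1,"tx":0,"ty":0,"tz":0,"spin":0},{"grip":-1,"tx":0,"ty":0,"tz":0,"spin":0},{"grip":-1,"tx":0,"ty":0,"tz":0,"spin":0},{"grip":-1,"tx":0,"ty":0,"tz":0,"spin":0},{"grip":-1,"tx":0,"ty":0,"tz":-1.5,"spin":0},{"grip":-1,"tx":0,"ty":0,"tz":-2.5,"spin":0},{"grip":-1,"tx":0,"ty":0,"tz":0,"spin":0},{"grip":-1,"tx":0,"ty":0,"tz":0,"spin":0}]' >/dev/null
python3 go.py spot
```

```text
[0.4340635  0.14348665 0.07      ]
8.8333 [0.4379 0.1434 0.1602] cm in tool axes [-27.43 -28.77   6.42] F [-0.2  -0.09 -0.  ] open 0.0031403175658831274 q [-0.33  0.66 -0.14  2.14  0.25  0.35  0.51]
```

```bash
python3 -m creep '[{"grip":-1,"tx":-2.3,"ty":-2.4,"tz":0,"spin":0},{"grip":-1,"tx":-2.3,"ty":-2.4,"tz":0,"spin":0},{"grip":-1,"tx":-2.3,"ty":-2.4,"tz":0,"spin":0},{"grip":-1,"tx":-2.3,"ty":-2.4,"tz":0,"spin":0},{"grip":-1,"tx":-2.3,"ty":-2.4,"tz":0,"spin":0},{"grip":-1,"tx":-2.3,"ty":-2.4,"tz":0,"spin":0},{"grip":-1,"tx":-2.3,"ty":-2.4,"tz":0,"spin":0},{"grip":-1,"tx":-2.3,"ty":-2.4,"tz":0,"spin":0}]' >/dev/null
python3 -m creep '[{"grip":-1,"tx":-2.3,"ty":-2.4,"tz":0,"spin":0},{"grip":-1,"tx":-2.3,"ty":-2.4,"tz":0,"spin":0},{"grip":-1,"tx":-2.3,"ty":-2.4,"tz":0,"spin":0},{"grip":-1,"tx":-2.1,"ty":-2.4,"tz":0,"spin":0},{"grip":-1,"tx":0,"ty":0,"tz":0,"spin":0},{"grip":-1,"tx":0,"ty":0,"tz":0,"spin":0},{"grip":-1,"tx":0,"ty":0,"tz":0,"spin":0},{"grip":-1,"tx":0,"ty":0,"tz":0,"spin":0}]' >/dev/null
python3 go.py spot
```

```text
10.1667 [ 0.5845 -0.2238  0.1587] cm in tool axes [-0.22 -0.11  6.27] F [-0.23 -0.3   0.11] open 0.0032384824233763947 q [ 0.46  0.82 -0.31  1.64  0.34  0.73  1.19]
```

```bash
python3 -m creep '[{"grip":-1,"tx":-0.2,"ty":-0.1,"tz":2,"spin":0},{"grip":-1,"tx":0,"ty":0,"tz":2,"spin":0},{"grip":-1,"tx":0,"ty":0,"tz":1.9,"spin":0},{"grip":-1,"tx":0,"ty":0,"tz":0,"spin":0},{"grip":-1,"tx":0,"ty":0,"tz":0,"spin":0},{"grip":-1,"tx":0,"ty":0,"tz":0,"spin":0}]' >/dev/null
python3 go.py spot
python3 - <<'E'
from plant import optics
import cv2
p,d=optics.snapshot("wrist");cv2.imwrite("pics/w4.png",p[:,:,::-1])
E
```

```text
10.6667 [ 0.5871 -0.2266  0.1013] cm in tool axes [0.14 0.07 0.53] F [-0.15  0.    0.21] open 0.0069741048071455085 q [ 0.44  0.91 -0.27  1.66  0.37  0.62  1.16]
```

View pics/w4.png

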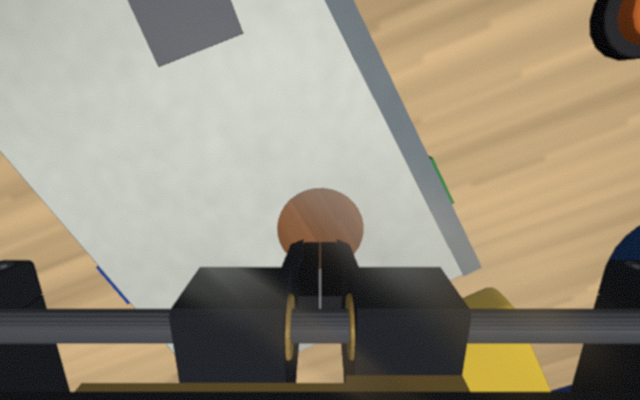

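View pics/t2.png

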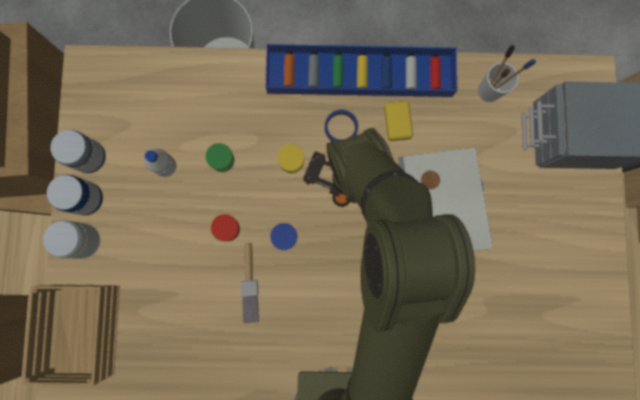

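The fingers are centred over the round spot, near (320,230) in the wrist view. In the top view after the press, nothing has been displaced. I'll hold here for over 2 s and hand in.

```bash
python3 -m creep '[{"grip":-1,"tx":0,"ty":0,"tz":0,"spin":0},{"grip":-1,"tx":0,"ty":0,"tz":0,"spin":0},{"grip":-1,"tx":0,"ty":0,"tz":0,"spin":0},{"grip":-1,"tx":0,"ty":0,"tz":0,"spin":0},{"grip":-1,"tx":0,"ty":0,"tz":0,"spin":0},{"grip":-1,"tx":0,"ty":0,"tz":0,"spin":0},{"grip":-1,"tx":0,"ty":0,"tz":0,"spin":0},{"grip":-1,"tx":0,"ty":0,"tz":0,"spin":0}]' >/dev/null
python3 -m creep '[{"grip":-1,"tx":0,"ty":0,"tz":0,"spin":0},{"grip":-1,"tx":0,"ty":0,"tz":0,"spin":0},{"grip":-1,"tx":0,"ty":0,"tz":0,"spin":0},{"grip":-1,"tx":0,"ty":0,"tz":0,"spin":0},{"grip":-1,"tx":0,"ty":0,"tz":0,"spin":0},{"grip":-1,"tx":0,"ty":0,"tz":0,"spin":0},{"grip":-1,"tx":0,"ty":0,"tz":0,"spin":0},{"grip":-1,"tx":0,"ty":0,"tz":0,"spin":0}]' >/dev/null
python3 -m creep '[{"grip":-1,"tx":0,"ty":0,"tz":0,"spin":0},{"grip":-1,"tx":0,"ty":0,"tz":0,"spin":0},{"grip":-1,"tx":0,"ty":0,"tz":0,"spin":0},{"grip":-1,"tx":0,"ty":0,"tz":0,"spin":0},{"grip":-1,"tx":0,"ty":0,"tz":0,"spin":0},{"grip":-1,"tx":0,"ty":0,"tz":0,"spin":0},{"grip":-1,"tx":0,"ty":0,"tz":0,"spin":0},{"grip":-1,"tx":0,"ty":0,"tz":0,"spin":0}]' >/dev/null
python3 -m creep '[{"grip":-1,"tx":0,"ty":0,"tz":0,"spin":0},{"grip":-1,"tx":0,"ty":0,"tz":0,"spin":0},{"grip":-1,"tx":0,"ty":0,"tz":0,"spin":0},{"grip":-1,"tx":0,"ty":0,"tz":0,"spin":0}]' >/dev/null
python3 go.py spot
python3 -c "
from plant import workorder
print(workorder.finish_job())"
```

```text
13.05 [ 0.5864 -0.2276  0.1004] cm in tool axes [0.11 0.18 0.44] F [-0.    0.66  0.14] open 0.002738728945315008 q [ 0.45  0.91 -0.27  1.66  0.37  0.62  1.16]
the job is handed in; nothing more can be done
None
```

I pressed the call button fully, held over the blue lid and then the bare-wood spot for more than two seconds each, and handed the job in at about 13 s still pointing at the spot; no verdict came back.

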